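# Start the brush finisher in the marked gear

## Robot

A 7-joint arm with a two-finger parallel gripper is mounted at the origin on the work surface. World frame = base frame: x ahead of the robot, y to its left, z up, the work surface at z = 0. Lengths are in m, angles in degrees, forces in N, time in s.
With the tool pointing down it reaches from about 0.425 to 0.825 m from the base axis. Payload 3.6 kg.
Tool frame: the origin (TCP) lies at the centre of the arm's flange, where the gripper is bolted on; the fingertips stand 173 mm ahead of it and the grasp point (between the pads) lies 155 mm ahead of it (arm.hold_point_z is the distance from the TCP to the grasp point, in m); z points along the fingers, y is the line along which they close (so a half turn about z gives the same grasp; the last joint's range is limited). The gripper opens to 85 mm and grips with 20 to 120 N. Pads are 22 mm wide; open, the fingers measure 114 mm over their backs; the gripper's body (76 mm by 85 mm) begins 54 mm behind the grasp point. The pads swing forward as they close: fully open they stand 13 mm farther back than shut.
Start: joints at [74.456, 35.231, -0.722, 81.555, 0.464, 63.22, -2.315], TCP at [0.158, -0.631, 0.405] pointing down, gripper open.
Joint ranges: [-178.69, 178.69], [-17.37, 117.87], [-77.05, 75.6], [15.02, 138.74], [-78.02, 258.01], [0.78, 113.62], [-162.83, 162.83]. Speed limits (degrees/s): [159.86, 159.86, 180, 180, 180, 180, 180].

## Interface

Orientations are given as [roll, pitch, yaw] about the fixed x, y, z axes, in that order (R = Rz(yaw) Ry(pitch) Rx(roll)).
In Python, from plant import arm gives the robot as it stands. The module is installed in compiled form; this text tells all that it offers.
- The arm moves only by the tool play_rows, never from a script. Its argument "series" is a list of rows, each a list of 3 entries, a list of its own where there are three numbers: the shift along the tool's x, y, z in m, then the turn, a rotation vector about the tool's x, y, z in degrees, then the finger opening in m, from 0 to 0.0854. A call has 1 to 12 rows; each row shifts and turns the commanded pose from where the row before left it, along the tool's axes as they then stand; what a row does not reach is not made up. A row lasts 1/8 s, in which the tool goes at most 62.5 mm and 10.7 degrees, less where a joint would pass 70% of its speed; a pose out of reach is approached as far as the arm can. A call is refused whole if a number of a shift passes 0.0625 or a number of a turn 10.7, either way. A call with a gripper value outside its range is refused whole. The fingers move at their own pace and stop on an object; "grip_force" is the grip in N (left out, the last holds). Time passes only in rows, so rows that do not move let the fingers close. It gives the time, the measured TCP pose, the force, the opening and the grip force at its end, in the units of the state.
- arm.observe(): the state, without advancing time (a new reading comes with each control period).
- arm.camera(name): name is "side" or "top" or "wrist"; returns a dict with "image" (400x640x3 uint8, red, green, blue), "vertical_fov" (degrees; the focal length in pixels is half the picture's height over the tangent of half this angle, whatever the lens; pixels are square), "cx", "cy" (the principal point, pixels), "R" (3x3) and "t" (3): a world point X has camera coordinates R X + t; the wrist camera has in their place "T_tool_cam" (4x4, takes a point from camera to tool coordinates, whose origin is the TCP and whose axes are the flange's). Camera axes: x right, y down, z forward; pixel columns grow to the right and rows downward; lengths in m; the calibration is good to about 2 mm. The wrist camera is an equidistant fisheye: a pixel r from the principal point sees the ray r / f radians off the axis. A picture is of the moment at which its call begins: read the wrist's pose just before it. There is no depth.
- arm.hand_in(): hands the job in; it is judged then, once.
The state is a dict: "t": time; "joint_pos": joint angles; "qvel": joint speeds; "effort": joint torques, N m; "position": TCP position; "tool_rot": TCP orientation; "force": force on the tool from outside, world axes, zero at the start; "torque": the same for the moment, N m; "gripper_width": finger opening in m; "grasp_force": force on a finger pad.
Only numpy, scipy, OpenCV 4.12 (cv2) and the standard library are available. Lean on these libraries where they do the work, as an engineer would, in place of code of your own. Each camera call takes 0.05 s, during which the arm holds its last target. There are 200 camera calls.

## Task

Get the shoe finisher running: first swing the brush guard fully down, then throw the gear lever into the notch marked by the raised stud so that it rests there by itself. Then press the three keys on the sloping panel fully, one at a time, each let up again before the next: the square one, then the small round one, then the large domed one. Leave the shoe last, the tin and the screwdriver where they are.

Things in the scene. Friction and masses are not known exactly. Their poses are not given: they have to be found in the camera images.
- brush_head: Brush unit on the right of the work, fixed to the bench: steel foot plate 190 x 150 mm, dark brush drum 112 mm in diameter, rear post 183 mm high. Origin under its centre on the bench; its x axis points horizontally from the free (front) edge of the guard towards the guard's hinge, y left, z up. It carries the guard.
- guard_hinge (a point): Centre of the guard's hinge axis, on the brush unit 185 mm above the bench; axes as the brush unit; the hinge axis is its y axis.
- guard_edge (a point): Point on the top face of the grey guard plate, on its middle line, 150 mm forward of the hinge axis and 20 mm short of the free front edge. With the guard shut it is 197 mm above the bench and 12 mm above the hinge axis. The point turns with the guard. The plate is 110 mm wide, from 5 to 170 mm forward of the hinge axis, 6 mm thick.
- guard (a joint): Angle of the guard in rad: 0 fully down (plate level, over the brush, against its stop), larger is more open; the front edge rises about the hinge. Starts open, between 0.55 and 0.95. It stays where it is left (stiff hinge: about 1 to 3 N pressed down on its front part moves it down).
- gearbox: Green box, 250 (x) x 220 (y) x 100 mm high with a dark steel top plate at 102 mm, fixed to the bench in the middle. Origin under its centre; x axis away from the robot, y left, z up. The lever lies over its top, riding on a curved steel track with four notches, each between two raised ribs.
- lever_pivot (a point): Point on the lever's upright turning axis at the surface of the top plate, 102 mm above the bench; axes as the gear box.
- lever_knob (a point): Centre of the part to grip of the lever's upright round black handle: 24 mm in diameter, 115 mm from the turning axis, 172 mm above the bench; the handle's top is 20 mm higher. Below it, the level steel arm has its top 138 mm above the bench and is 16 mm wide. Turns with the lever: the point's x axis points from the handle to the turning axis.
- lever_index (a point): Point on the lever's middle line, 155 mm from its turning axis, at the height of the top plate: when the lever rests in the marked notch this point lies at the stud's centre, seen from above.
- lever (a joint): Angle of the lever in rad, counter-clockwise from above positive: at 0 the arm points along -x of the gear box, positive swings the handle to -y (right). Spring detent notches at -0.66, -0.33, 0.33, 0.66, each catching within 0.06 of its centre; between them it stays where it is left. Starts between -0.18 and 0.18 (neutral). About 6 to 8 N sideways at the handle passes a notch; stops at -0.74, 0.74.
- stud: Raised round steel stud, 19 mm in diameter, 14 mm high, on the gear box top, 155 mm from the lever's turning axis, just beyond the marked notch (at lever angle -0.66, -0.33, 0.33 or 0.66). The other three notches have only a flat rivet 8 mm wide and 2 mm high. Origin: centre of its underside, 102 mm above the bench.
- desk: Grey control desk on the left, fixed, 210 mm wide. Its aluminium key panel slopes at 35 degrees from level, facing up and roughly to the gear box: the way out of the panel is (-0.574, 0, 0.819) in the desk's axes. Origin under the desk's centre on the bench; x axis level, from the front to the back, y left, z up.
- hood_edge (a point): Middle of the lower front edge of the green hood that overhangs the back of the key panel: 185 mm above the bench; the hood is 220 mm wide, 55 mm high and reaches back from here. It stops a gripper coming straight down on the keys: come in along the panel's normal, the tool tilted about 35 degrees. Axes as the desk.
- square_key_top (a point): Centre of the face of the square black key, 26 x 26 mm, when up. Axes as the desk (not sloped); face square to the panel's normal. All three keys stand in one row along the desk's y, 58 mm apart, in any order; faces when up at about x = -41 mm, z = 136 mm of the desk, 20 mm out from the panel.
- round_key_top (a point): Centre of the face of the small round black key, 20 mm in diameter, when up. Axes as the desk.
- domed_key_top (a point): Top of the large domed black mushroom key, 36 mm in diameter, when up. Axes as the desk.
- square_key (a joint): Travel of the square key into the panel in m: 0 up, 0.006 fully down. Spring: starts to move at about 1 N, fully down at about 3.5 N, comes up by itself.
- round_key (a joint): Travel of the small round key in m, as the square key.
- domed_key (a joint): Travel of the large domed key in m, as the square key.
- last: Bystander: loose wooden shoe last, 230 mm long, 70 mm wide, 105 mm high, lying crossways between the robot and the gear box. Origin under its middle.
- tin: Bystander: loose steel polish tin, 80 mm in diameter, 32 mm high, nearer the robot. Origin at its underside's centre.
- screwdriver: Bystander: loose wooden-handled screwdriver, 190 mm long, lying nearer the robot, about 30 mm high.

How it is judged:
By the outcome, as a careful person would: the job done as asked, in the order asked, and still so for the second after the job is handed in, with the robot touching nothing.
It also fails if it takes over 58 s, if anything falls off the work surface, if the arm or the gripper's body presses on something with over 40 N, if the wrist force passes 120 N, or if a joint passes its speed limit or range.

## Working session

There is one attempt and no reset: what is moved stays moved. The work goes in short steps, Python scripts to look and compute and a tool call to move; the robot and the scene stay as the last step left them, time stands still between calls to the robot, and variables do not carry over. Pictures are saved under pics/ and viewed, at most 10 in all, crops included, and the job is handed in when it is done.

Besides the shell and the picture viewer there is one more tool, called as a command line: name --argument value ..., lists and objects as JSON in quotes. play_rows: Moves the arm, as the interface text tells. Its arguments: {"type":"object","properties":{"series":{"type":"array"},"grip_force":{"type":"number"}},"required":["series"]}

```bash
mkdir -p pics
python3 - <<'E'
from plant import arm
import cv2,pickle
d={}
for n in("top","side","wrist"):
    s=arm.observe();c=arm.camera(n);d[n]=c
    cv2.imwrite(f"pics/{n}0.png",c["image"][:,:,::-1])
    print(n,{k:(v.tolist() if hasattr(v,'tolist') else v) for k,v in c.items() if k!="image"})
pickle.dump(d,open("cams.pkl","wb"));print(s)
E
```

```text
top {'vertical_fov': 42.569405108974166, 'cx': 324.839523189988, 'cy': 201.1750832213156, 'R': [[0.010197691012849204, -0.999923091864064, -0.007058148129422217], [-0.9907586545940954, -0.00914899136144289, -0.13532769230267117], [0.13525270956585178, 0.008372951336216749, -0.9907757557797914]], 't': [-0.007007637542890857, 0.5267480897582141, 1.2061060338508771]}
side {'vertical_fov': 46.36832594676417, 'cx': 312.77773053146876, 'cy': 196.9044640879045, 'R': [[-0.89367940008224, -0.4484265097781362, -0.015836514668530272], [-0.3088709199149682, 0.6403901428229201, -0.7032063849298591], [0.32547793273819475, -0.6235496213642017, -0.7108093872459985]], 't': [0.4434712136450239, 0.26921256971651925, 1.1792890465724746]}
wrist {'vertical_fov': 65.70646984690485, 'cx': 320.8515024564109, 'cy': 200.47019550937836, 'T_tool_cam': [[0.0006334834365552443, -0.9475665620949819, -0.31955783373002994, 0.08239557345696635], [0.9999997918354613, 0.0005610939337444234, 0.0003185947710542073, -1.3029608322501218e-05], [-0.00012258778992288796, -0.3195579690339319, 0.9475667202889406, 0.03153609579310257], [0.0, 0.0, 0.0, 1.0]]}
{'t': 0.1, 'joint_pos': array([74.45626151, 35.28576577, -0.72435229, 81.63195415,  0.4654249 ,
       63.21987879, -2.31512121]), 'qvel': array([ 0.02168967, -0.205144  , -0.09268758, -0.22423565,  0.03001203,
        0.02861551, -0.16873919]), 'effort': array([ 1.67757964e-03, -4.70385826e+01,  2.60484992e-01, -1.71571845e+01,
        1.01739995e-02,  5.82650886e-03, -1.84574915e-06]), 'position': array([ 0.1574855 , -0.6303434 ,  0.40363121]), 'tool_rot': array([-1.79865308e+02,  2.03387791e-03,  1.40305945e+01]), 'force': array([ 0.27487692, -0.05013552, -0.93760955]), 'torque': array([0.00784568, 0.03490074, 0.06125371]), 'grasp_force': 0.0, 'gripper_width': 0.08517423042643646}
```

View pics/top0.png

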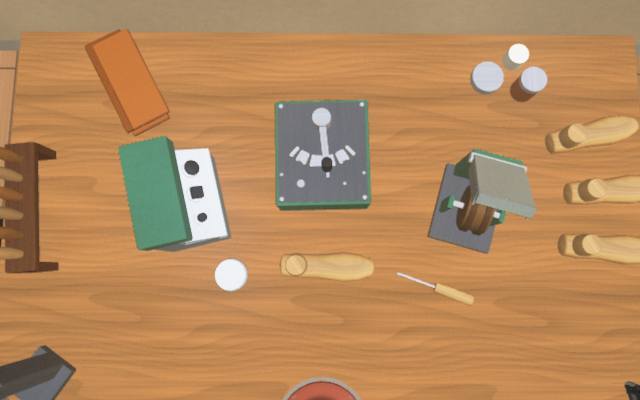

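View pics/side0.png

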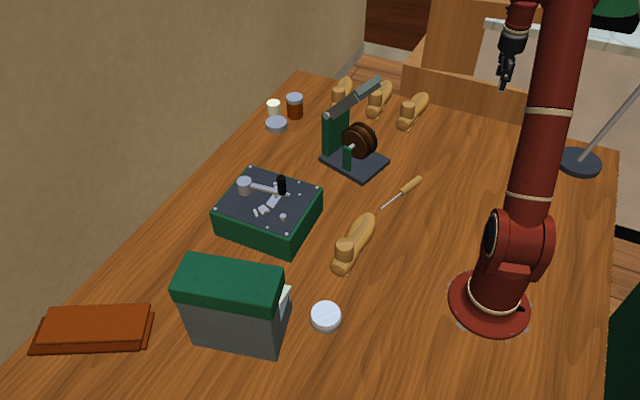

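Top view: desk left (keys near (192,168), (196,192), (202,217)), gearbox centre with the stud near (301,184), brush unit at right (480,200). I'll enlarge.

Run:
```python
import cv2
im=cv2.imread("pics/top0.png")
cv2.imwrite("pics/c1.png",cv2.resize(im[90:280,115:380],None,fx=3,fy=3,interpolation=cv2.INTER_CUBIC))
cv2.imwrite("pics/c2.png",cv2.resize(im[140:260,420:545],None,fx=4,fy=4,interpolation=cv2.INTER_CUBIC))
```

```text
(no output)
```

View pics/c1.png

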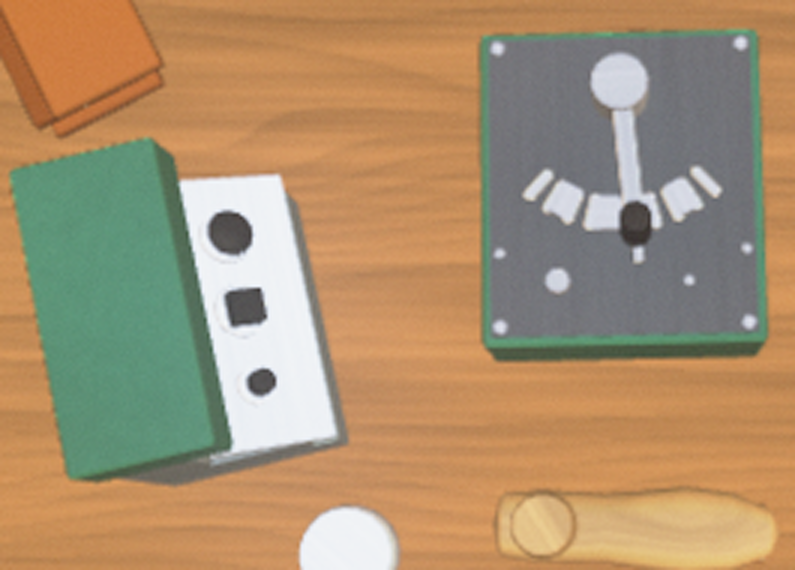

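View pics/c2.png

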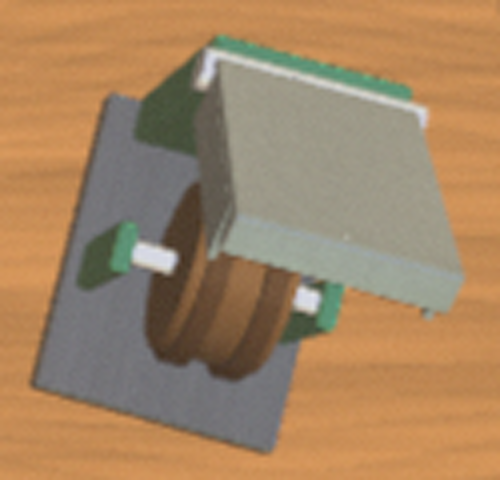

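Enlarged: the stud (c1 557,280) is the inner left position, so the target is lever -0.33. Rivets are at (500,253), (689,280), (747,247) and the knob top at (635,210). Keys run domed (230,232), square (246,307), round (261,382). Guard front corners in c2 are (233,215) and (462,275), and foot plate corners (112,95), (33,383), (270,452).

```bash
cat > h.py <<'E'
import numpy as np,pickle
from scipy.optimize import least_squares
from scipy.spatial.transform import Rotation as Ro
C=pickle.load(open("cams.pkl","rb"))
def f(c): return 200/np.tan(np.radians(c["vertical_fov"]/2))
def at_z(n,u,v,z):
    c=C[n];R=np.array(c["R"]);t=np.array(c["t"])
    d=R.T@[(u-c["cx"])/f(c),(v-c["cy"])/f(c),1];o=-R.T@t
    return o+d*(z-o[2])/d[2]
def proj(n,X):
    c=C[n];p=np.asarray(X)@np.array(c["R"]).T+c["t"]
    return p[...,:2]/p[...,2:]*f(c)+[c["cx"],c["cy"]]
E
python3 - <<'E'
from h import *
np.set_printoptions(precision=4,suppress=True)
def c1(x,y): return 115+(x+.5)/3-.5, 90+(y+.5)/3-.5
def c2(x,y): return 420+(x+.5)/4-.5, 140+(y+.5)/4-.5
P=[at_z("top",*c1(*p),z) for p,z in [((557,280),.116),((500,253),.104),((689,280),.104),((747,247),.104)]]
P=np.array(P)[:,:2];a=np.array([-.33,-.66,.33,.66])
def r(x): return (x[:2]+.155*np.c_[-np.cos(a+x[2]),-np.sin(a+x[2])]-P).ravel()
s=least_squares(r,[.6,0,0]);x=s.x;print("pivot,yaw",x,"res",s.fun.reshape(-1,2)*1000)
k=at_z("top",*c1(635,208),.192);d=k[:2]-x[:2];print("knob",k,np.hypot(*d),"lever",np.arctan2(-d[1],-d[0])-x[2])
g=x[2]-.33;print("knob target",x[:2]+.115*np.array([-np.cos(g),-np.sin(g)]))
K=[at_z("top",*c1(*p),z) for p,z in [((230,232),.140),((246,307),.136),((261,382),.136)]]
print("keys",np.array(K),np.linalg.norm(np.diff(K,axis=0),axis=1))
dy=K[0]-K[2];print("desk yaw candidates",np.degrees(np.arctan2(dy[1],dy[0]))-90,np.degrees(np.arctan2(-dy[1],-dy[0]))-90)
# brush
for z in(.008,.012,.016):
    B=np.array([at_z("top",*c2(*p),z) for p in[(112,95),(33,383),(270,452)]]);print(z,B[:,:2].ravel(),np.linalg.norm(np.diff(B,axis=0),axis=1))
G=np.array([c2(*p) for p in[(218,62),(422,112),(235,214),(462,276)]])
def gp(h,yaw,th,q):
    q=np.array(q);c,s_=np.cos(th),np.sin(th)
    fx=-(q[:,0]*c-q[:,2]*s_); z=q[:,0]*s_+q[:,2]*c+.185
    return np.c_[h[0]+fx*np.cos(yaw)-q[:,1]*np.sin(yaw),h[1]+fx*np.sin(yaw)+q[:,1]*np.cos(yaw),z]
q=[(.005,.055,.012),(.005,-.055,.012),(.17,.055,.012),(.17,-.055,.012)]
s=least_squares(lambda y:(proj("top",gp(y[:2],y[2],y[3],q))-G).ravel(),[.6,-.4,-.2,.75]);y=s.x
print("hinge",y[:2],"yaw",np.degrees(y[2]),"th",y[3],"res px",s.fun.reshape(-1,2))
for th in(y[3],0):print("edge",gp(y[:2],y[2],th,[(.15,0,.012)]))
E
```

```text
pivot,yaw [0.7052 0.0078 0.0321] res [[-0.0199 -0.2459]
 [ 0.0241  0.5057]
 [ 0.2291 -0.3034]
 [-0.2332  0.0436]]
knob [ 0.5964 -0.0055  0.192 ] 0.10957775576173254 lever 0.08952423806496265
knob target [0.5952 0.0416]
keys [[0.587  0.2969 0.14  ]
 [0.5311 0.2835 0.136 ]
 [0.4752 0.2699 0.136 ]] [0.0576 0.0576]
desk yaw candidates -76.43611746966452 -256.4361174696645
0.008 [ 0.6286 -0.307   0.4484 -0.2547  0.4078 -0.3981] [0.1876 0.149 ]
0.012 [ 0.6277 -0.306   0.4481 -0.254   0.4076 -0.3969] [0.187  0.1485]
0.016 [ 0.6269 -0.3051  0.4479 -0.2532  0.4075 -0.3956] [0.1864 0.148 ]
hinge [ 0.5886 -0.3699] yaw -15.905182222839146 th 0.8617382150031433 res px [[-0.4007 -1.2891]
 [-0.8647  0.5696]
 [-0.026  -0.2743]
 [ 1.128   0.8751]]
edge [[ 0.5034 -0.3456  0.3067]]
edge [[ 0.4443 -0.3288  0.197 ]]
```

```bash
cat >> h.py <<'E'
def go(target,off=.173,rpy=None):
    "shift in tool axes (total) to bring the point off mm ahead of the TCP to target"
    from plant import arm
    s=arm.observe();R=Ro.from_euler("xyz",s["tool_rot"],degrees=True).as_matrix()
    d=R.T@(np.array(target)-s["position"]-R[:,2]*off)
    print("shift",d.round(4),"rows>=",int(np.ceil(abs(d).max()/.05)),"t",s["t"])
E
python3 -c "
from h import *
go([.28,-.52,.36]);go([.503,-.346,.36])"
```

```text
shift [ 0.1456 -0.0773 -0.1291] rows>= 3 t 0.15
shift [ 0.4041 -0.1921 -0.1289] rows>= 9 t 0.15
```

play_rows --series '[[[0, 0, -0.043], [0, 0, 0], 0], [[0, 0, -0.043], [0, 0, 0], 0], [[0, 0, -0.043], [0, 0, 0], 0], [[0.045, -0.021, 0], [0, 0, 0], 0], [[0.045, -0.021, 0], [0, 0, 0], 0], [[0.045, -0.021, 0], [0, 0, 0], 0], [[0.045, -0.021, 0], [0, 0, 0], 0], [[0.045, -0.021, 0], [0, 0, 0], 0], [[0.045, -0.021, 0], [0, 0, 0], 0], [[0.045, -0.021, 0], [0, 0, 0], 0], [[0.045, -0.021, 0], [0, 0, 0], 0], [[0.044, -0.024, 0], [0, 0, 0], 0]]' --grip_force 40

```text
t: 1.65
position: [0.504, -0.3454, 0.5333]
tool_rot: [-180.0, 0.0, 14.0]
force: [0.4, -0.4, 0.1]
gripper_width: 0.0002
grasp_force: 0.0
```

play_rows --series '[[[0, 0, 0], [0, 0, 0], 0], [[0, 0, 0], [0, 0, 0], 0]]'

```text
t: 1.9
position: [0.5026, -0.3468, 0.5333]
tool_rot: [180.0, 0.1, 14.0]
force: [-0.2, -0.6, -0.2]
gripper_width: -0.0004
grasp_force: 0.0
```

```bash
python3 -c "
from h import *
from plant import arm
import numpy as np
h=np.array([.5886,-.3699]);y=np.radians(-16.1)
for th in (.86,.65,.45,.25,.1,0):
    r=.15*np.cos(th)-.012*np.sin(th); z=.185+.15*np.sin(th)+.012*np.cos(th)
    go([h[0]-r*np.cos(y),h[1]-r*np.sin(y),z])
print(arm.observe())"
```

```text
shift [ 0.0014 -0.0013  0.0538] rows>= 2 t 1.9
shift [-0.0188 -0.013   0.075 ] rows>= 2 t 1.9
shift [-0.0341 -0.0219  0.0993] rows>= 2 t 1.9
shift [-0.0449 -0.0282  0.1266] rows>= 3 t 1.9
shift [-0.0497 -0.031   0.1485] rows>= 3 t 1.9
shift [-0.0514 -0.032   0.1634] rows>= 4 t 1.9
{'t': 1.9, 'joint_pos': array([ 35.66069072,  26.79043695,  -5.28272711,  75.81494606,
         2.5021411 ,  77.5667426 , -45.59358452]), 'qvel': array([ 1.50491010e+00, -3.48930451e-01,  1.51307659e+00,  9.87601968e-03,
       -2.74968102e-02, -2.26112008e-02,  1.25774184e-03]), 'effort': array([-1.51415270e+00, -4.18140650e+01, -1.27651021e+00, -1.87267703e+01,
       -1.17870974e-01, -9.67450440e-03, -1.14413349e-03]), 'position': array([ 0.50262379, -0.34679399,  0.53329235]), 'tool_rot': array([1.79998174e+02, 9.02320562e-02, 1.40057988e+01]), 'force': array([-0.19982321, -0.59147601, -0.23990989]), 'torque': array([-0.01210597,  0.00526903,  0.03169703]), 'grasp_force': 0.0, 'gripper_width': -0.00041868072431823814}
```

play_rows --series '[[[0, 0, 0.025], [0, 0, 0], 0], [[0, 0, 0.02], [0, 0, 0], 0], [[-0.009, -0.006, 0.015], [0, 0, 0], 0], [[-0.01, -0.007, 0.015], [0, 0, 0], 0], [[-0.008, -0.005, 0.012], [0, 0, 0], 0], [[-0.008, -0.004, 0.013], [0, 0, 0], 0], [[-0.006, -0.003, 0.014], [0, 0, 0], 0], [[-0.005, -0.003, 0.014], [0, 0, 0], 0], [[-0.005, -0.003, 0.015], [0, 0, 0], 0], [[-0.001, -0.001, 0.012], [0, 0, 0], 0], [[0, 0, 0.006], [0, 0, 0], 0], [[0, 0, 0], [0, 0, 0], 0]]'

```text
t: 3.4
position: [0.4445, -0.3282, 0.3722]
tool_rot: [-179.9, 0.0, 14.0]
force: [-0.5, 0.4, -0.7]
gripper_width: -0.0003
grasp_force: 0.0
```

play_rows --series '[[[0, 0, 0.002], [0, 0, 0], 0], [[0, 0, 0.002], [0, 0, 0], 0], [[0, 0, 0.002], [0, 0, 0], 0], [[0, 0, 0.001], [0, 0, 0], 0], [[0, 0, 0], [0, 0, 0], 0]]'

```text
t: 4.03
position: [0.4448, -0.3277, 0.3703]
tool_rot: [179.9, -0.1, 14.0]
force: [-6.6, 4.8, 22.7]
gripper_width: -0.0
grasp_force: 10.9
```

Run:
```python
from plant import arm
import cv2,numpy as np
a=arm.camera("side")["image"][60:200,280:440];b=arm.camera("top")["image"][140:260,420:545]
a=cv2.resize(a,None,fx=3,fy=3);b=cv2.resize(b,(420,420))
cv2.imwrite("pics/g1.png",np.hstack([a,b][:1])[:,:,::-1])
```

```text
(no output)
```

View pics/g1.png

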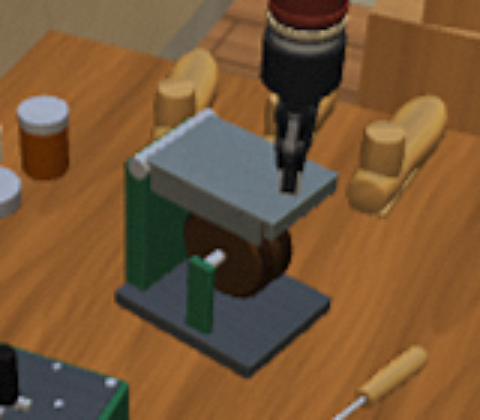

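The side picture shows the guard plate level, and 22.7 N means it is against its stop. Lifting off next.

play_rows --series '[[[0, 0, -0.03], [0, 0, 0], 0], [[0, 0, -0.05], [0, 0, 0], 0], [[0, 0, 0], [0, 0, 9.5], 0.06], [[0, 0, 0], [0, 0, 9.5], 0.06], [[0, 0, 0], [0, 0, 0], 0.06]]'

```text
t: 4.75
position: [0.445, -0.3276, 0.4459]
tool_rot: [180.0, -0.0, -4.8]
force: [-0.4, 0.2, 0.2]
gripper_width: 0.0544
grasp_force: 0.0
```

```bash
python3 -c "
from h import *
from plant import arm
go([.591,-.006,.27],.155);go([.591,-.006,.172],.155);print(arm.observe()['tool_rot'])"
```

```text
shift [ 0.1184 -0.3328  0.0209] rows>= 7 t 4.75
shift [ 0.1183 -0.3328  0.1189] rows>= 7 t 4.75
[ 1.79989687e+02 -1.70601095e-02 -4.83310995e+00]
```

play_rows --series '[[[0.017, -0.047, 0.0], [0, 0, 0], 0.06], [[0.017, -0.048, 0.0], [0, 0, 0], 0.06], [[0.017, -0.048, 0.0], [0, 0, 0], 0.06], [[0.017, -0.048, 0], [0, 0, 0], 0.06], [[0.017, -0.048, 0.0], [0, 0, 0], 0.06], [[0.017, -0.048, 0.01], [0, 0, 0], 0.06], [[0.016, -0.046, 0.01], [0, 0, 0], 0.06], [[0, 0, 0], [0, 0, 0], 0.06], [[0, 0, 0], [0, 0, 0], 0.06]]'

```text
t: 5.88
position: [0.5911, -0.0071, 0.4255]
tool_rot: [179.9, 0.0, -4.9]
force: [-0.0, -0.2, 0.2]
gripper_width: 0.0602
grasp_force: 0.0
```

Run:
```python
from h import *
from plant import arm
import cv2
go([.591,-.006,.172],.155)
s=arm.observe();c=arm.camera("wrist");cv2.imwrite("pics/w1.png",c["image"][:,:,::-1])
# expected knob top pixel
R=Ro.from_euler("xyz",s["tool_rot"],degrees=True).as_matrix();T=np.array(c["T_tool_cam"])
for X in([.591,-.006,.192],[.7052,.0078,.14],[.5579,.0559,.116]):
    p=T[:3,:3].T@(R.T@(np.array(X)-s["position"])-T[:3,3])
    th=np.arctan2(np.hypot(*p[:2]),p[2]);print(p[:2]/np.hypot(*p[:2])*th*f(c)+[c["cx"],c["cy"]])
```

```text
shift [-0.     -0.0013  0.0985] rows>= 2 t 5.875
[318.92244967 219.78905992]
[289.8618912  63.5050977]
[259.94579714 226.22507822]
```

View pics/w1.png

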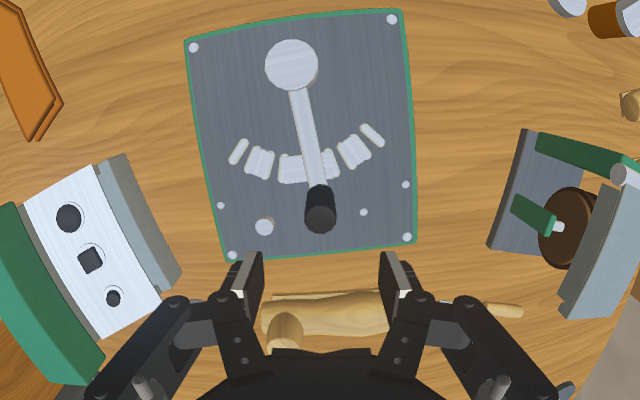

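The wrist view has the knob top at (320,219) and the stud at (264,227), both matching prediction; the guard is shut. Descending to grip.

play_rows --series '[[[0, -0.001, 0.03], [0, 0, 0], 0.06], [[0, 0, 0.03], [0, 0, 0], 0.06], [[0, 0, 0.028], [0, 0, 0], 0.06], [[0, 0, 0.01], [0, 0, 0], 0.06], [[0, 0, 0], [0, 0, 0], 0.06], [[0, 0, 0], [0, 0, 0], 0.01], [[0, 0, 0], [0, 0, 0], 0.01], [[0, 0, 0], [0, 0, 0], 0.01], [[0, 0, 0], [0, 0, 0], 0.01]]' --grip_force 30

```text
t: 7.05
position: [0.5915, -0.0057, 0.329]
tool_rot: [180.0, -0.1, -5.0]
force: [-1.1, -1.3, 5.9]
gripper_width: 0.0232
grasp_force: 29.5
```

play_rows --series '[[[-0.001, -0.006, 0], [0, 0, 2.5], 0.01], [[-0.001, -0.006, 0], [0, 0, 2.5], 0.01], [[-0.001, -0.006, 0], [0, 0, 2.5], 0.01], [[0, -0.006, 0], [0, 0, 0], 0.01], [[0.0015, -0.006, 0], [0, 0, 0], 0.01], [[0.0015, -0.006, 0], [0, 0, 0], 0.01], [[0.0015, -0.006, 0], [0, 0, 0], 0.01], [[0.0015, -0.005, 0], [0, 0, 0], 0.01], [[0, 0, 0], [0, 0, 0], 0.01], [[0, 0, 0], [0, 0, 0], 0.01]]'

```text
t: 8.3
position: [0.5994, 0.0403, 0.3285]
tool_rot: [179.9, 0.7, -12.5]
force: [-11.8, 0.2, 13.4]
gripper_width: 0.0232
grasp_force: 30.7
```

```bash
python3 -c "
from h import *
from plant import arm
s=arm.observe();p=s['position'];d=np.array([.7052,.0078])-p[:2];print(p,s['force'],'lever',np.arctan2(d[1],d[0])-.0321,np.hypot(*d));go([.5952,.0416,.172],.155)"
```

```text
[0.59937984 0.04028436 0.32854327] [-11.76158315   0.22926864  13.41042277] lever -0.3299453676534422 0.11069389652615265
shift [-0.0025 -0.0007  0.0016] rows>= 1 t 8.3
```

play_rows --series '[[[0, 0, 0], [0, 0, 0], 0.06], [[0, 0, 0], [0, 0, 0], 0.06], [[0, 0, 0], [0, 0, 0], 0.06], [[0, 0, -0.03], [0, 0, 0], 0.06], [[0, 0, -0.05], [0, 0, 0], 0.06], [[0, 0, -0.05], [0, 0, 0], 0], [[0, 0, -0.03], [0, 0, 0], 0], [[0, 0, 0], [0, 0, 0], 0]]'

```text
t: 9.3
position: [0.6032, 0.0398, 0.4905]
tool_rot: [-179.9, -0.4, -12.5]
force: [-0.2, -0.7, 0.3]
gripper_width: 0.0056
grasp_force: 0.0
```

Run:
```python
from h import *
from plant import arm
import cv2
np.set_printoptions(precision=4,suppress=True)
yaw=np.radians(103.56);ex=np.array([np.cos(yaw),np.sin(yaw),0]);n=-.574*ex+[0,0,.819]
K=np.array([.5311,.2835,.136])
h=at_z("top",115+205.5/3-.5,90+315.5/3-.5,.185);d=h-K;print("hood rel: desk x",d@ex,"perp dist",d@(.819*ex+[0,0,.574]),"along n",d@n)
s=arm.observe();R=Ro.from_euler("xyz",s["tool_rot"],degrees=True);z=R.apply([0,0,1])
ax=np.cross(z,-n);ang=np.arctan2(np.linalg.norm(ax),z@-n);rv=R.inv().apply(ax/np.linalg.norm(ax))*np.degrees(ang)
print("pos",s["position"],s["tool_rot"],"turn",rv,"joints",s["joint_pos"])
print("target tcp at 60mm off square",K+n*.233)
c=arm.camera("wrist");cv2.imwrite("pics/w2.png",c["image"][:,:,::-1])
```

```text
hood rel: desk x 0.018820658293365822 perp dist 0.04354011914226663 along n 0.02932794213960805
pos [0.6032 0.0398 0.4905] [-179.8799   -0.3627  -12.473 ] turn [ 31.3728 -15.6911  -0.    ] joints [  -4.6144   27.2278   -2.0238   81.8699    0.9859   70.5374 -109.2091]
target tcp at 60mm off square [0.5625 0.1535 0.3268]
```

View pics/w2.png

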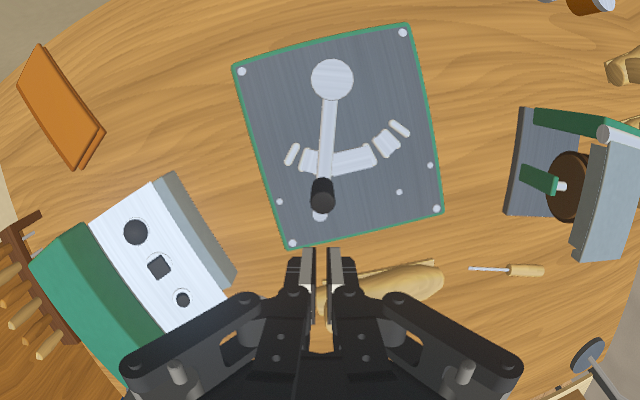

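The lever now lies over the stud, at (320,200). Turning the tool to align with the desk.

play_rows --series '[[[0, 0, 0], [0, 0, -10.5], 0], [[0, 0, 0], [0, 0, -10.5], 0], [[0, 0, 0], [0, 0, -10.5], 0], [[0, 0, 0], [0, 0, -10.5], 0], [[0, 0, 0], [0, 0, -10.5], 0], [[0, 0, 0], [0, 0, -10.5], 0], [[0, 0, 0], [0, 0, -10.5], 0], [[0, 0, 0], [0, 0, -10.5], 0], [[0, 0, 0], [0, 0, -10.5], 0], [[0, 0, 0], [0, 0, -10.5], 0], [[0, 0, 0], [0, 0, -10.5], 0], [[0, 0, 0], [0, 0, 0], 0]]'

```text
t: 10.85
position: [0.6027, 0.0394, 0.4855]
tool_rot: [-179.8, -0.1, 102.9]
force: [0.2, -0.2, 1.2]
gripper_width: -0.0001
grasp_force: 0.0
```

play_rows --series '[[[0, 0, 0], [0, 8.75, 0], 0], [[0, 0, 0], [0, 8.75, 0], 0], [[0, 0, 0], [0, 8.75, 0], 0], [[0, 0, 0], [0, 8.75, 0], 0], [[0, 0, 0], [0, 0, 0], 0], [[0, 0, 0], [0, 0, 0], 0]]'

```text
t: 11.6
position: [0.6027, 0.04, 0.4873]
tool_rot: [-179.9, -34.9, 102.9]
force: [0.8, 0.5, 0.7]
gripper_width: -0.0001
grasp_force: 0.0
```

```bash
cat >> h.py <<'E'
def desk():
    from plant import arm
    yaw=np.radians(103.56);ex=np.array([np.cos(yaw),np.sin(yaw),0]);n=-.574*ex+[0,0,.819]
    s=arm.observe();R=Ro.from_euler("xyz",s["tool_rot"],degrees=True);z=R.apply([0,0,1])
    ax=np.cross(z,-n);print("tilt err deg",R.inv().apply(ax)*57.3,"j",s["joint_pos"].round(1),"F.n",s["force"]@n,s["force"])
    return n
E
python3 -c "
from h import *
n=desk();go(np.array([.5311,.2835,.136])+.05*n)"
```

```text
tilt err deg [2.54029782e-01 1.31689778e-01 2.26867260e-16] j [ 25.1  35.2 -43.3  80.8 -12.2  72.8   4.1] F.n 0.37710884436821185 [0.83592657 0.54979694 0.69767358]
shift [ 0.0067 -0.0142  0.21  ] rows>= 5 t 11.6
```

play_rows --series '[[[0.0015, -0.0035, 0.04], [0, 0, 0], 0], [[0.0015, -0.0035, 0.05], [0, 0, 0], 0], [[0.0015, -0.0035, 0.05], [0, 0, 0], 0], [[0.002, -0.0035, 0.045], [0, 0, 0], 0], [[0, 0, 0.02], [0, 0, 0], 0], [[0, 0, 0], [0, 0, 0], 0], [[0, 0, 0], [0, 0, 0], 0]]'

```text
t: 12.48
position: [0.562, 0.1564, 0.3246]
tool_rot: [179.8, -34.9, 103.1]
force: [1.3, -0.7, 0.1]
gripper_width: -0.0004
grasp_force: 0.0
```

Run:
```python
from h import *
from plant import arm
import cv2
n=desk();go([.5311,.2835,.136])
s=arm.observe();c=arm.camera("wrist");cv2.imwrite("pics/w3.png",c["image"][:,:,::-1])
R=Ro.from_euler("xyz",s["tool_rot"],degrees=True).as_matrix();T=np.array(c["T_tool_cam"])
for X in([.5311,.2835,.136],[.587,.2969,.14],[.4752,.2699,.136],s["position"]+.173*R[:,2]):
    p=T[:3,:3].T@(R.T@(np.array(X)-s["position"])-T[:3,3])
    th=np.arctan2(np.hypot(*p[:2]),p[2]);print(p[:2]/np.hypot(*p[:2])*th*f(c)+[c["cx"],c["cy"]])
```

```text
tilt err deg [ 4.28114156e-01  8.63961305e-02 -4.62108445e-16] j [ 14.8  42.2 -42.1  98.7 -11.5  44.3   2.9] F.n 0.6354838493922587 [ 1.33562263 -0.70942301  0.07310768]
shift [-0.0008 -0.0019  0.0565] rows>= 2 t 12.475
[318.04853744 222.11770008]
[400.58857745 219.8479293 ]
[236.98842954 222.42139341]
[320.86329299 262.19544699]
```

View pics/w3.png

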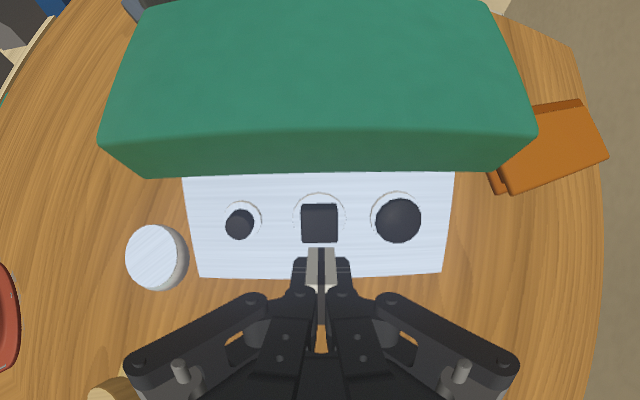

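Wrist view: square key at (319,223), round at (239,225), domed at (398,220), all within 2 px of prediction. Approaching the square key.

play_rows --series '[[[-0.001, -0.001, 0.025], [0, 0, 0], 0], [[0, 0, 0.02], [0, 0, 0], 0], [[0, 0, 0.008], [0, 0, 0], 0], [[0, 0, 0.003], [0, 0, 0], 0], [[0, 0, 0.003], [0, 0, 0], 0], [[0, 0, 0], [0, 0, 0], 0]]'

```text
t: 13.28
position: [0.5532, 0.188, 0.2752]
tool_rot: [180.0, -35.0, 103.0]
force: [-0.9, -2.3, 3.2]
gripper_width: 0.0004
grasp_force: 1.6
```

```bash
python3 -c "
from h import *
n=desk();go([.5311,.2835,.136])"
```

```text
tilt err deg [3.52476015e-01 3.80215032e-02 3.86861886e-16] j [ 11.   46.  -41.1 101.4 -10.9  36.9   2.4] F.n 3.8302460576230075 [-0.85490877 -2.33021206  3.22960169]
shift [ 0.0006 -0.0001 -0.0028] rows>= 1 t 13.275
```

play_rows --series '[[[0, 0, 0.002], [0, 0, 0], 0], [[0, 0, 0.002], [0, 0, 0], 0], [[0, 0, 0.001], [0, 0, 0], 0], [[0, 0, 0], [0, 0, 0], 0], [[0, 0, 0], [0, 0, 0], 0]]'

```text
t: 13.9
position: [0.5531, 0.1887, 0.2744]
tool_rot: [179.9, -34.9, 103.0]
force: [-4.7, -19.8, 26.5]
gripper_width: 0.0
grasp_force: 15.6
```

```bash
python3 -c "
from h import *
n=desk();go([.5311,.2835,.136])"
```

```text
tilt err deg [3.80019348e-01 1.07761508e-01 1.51497285e-16] j [ 10.8  46.1 -41.  101.5 -10.9  36.7   2.4] F.n 32.07594103273613 [ -4.72951929 -19.76931994  26.47274079]
shift [ 0.0006 -0.0003 -0.0038] rows>= 1 t 13.9
```

Hard stop at 32 N, so the square key is fully down. Retracting and moving to the round key.

play_rows --series '[[[0, 0, -0.01], [0, 0, 0], 0], [[0, 0, -0.03], [0, 0, 0], 0], [[0, 0, 0], [0, 0, 0], 0], [[0, -0.029, 0], [0, 0, 0], 0], [[0, -0.029, 0], [0, 0, 0], 0], [[0, 0, 0], [0, 0, 0], 0], [[0, 0, 0], [0, 0, 0], 0]]'

```text
t: 14.78
position: [0.5016, 0.1561, 0.3031]
tool_rot: [179.9, -35.0, 103.0]
force: [0.1, -0.0, 0.8]
gripper_width: 0.0005
grasp_force: 0.0
```

```bash
python3 -c "
from h import *
n=desk();go([.4752,.2699,.136]);go([.587,.2969,.14])"
```

```text
tilt err deg [3.67975655e-01 2.99903776e-03 1.43353708e-16] j [ 16.6  40.7 -44.5 109.3 -13.1  35.7   4.4] F.n 0.7084270837357115 [ 0.07421798 -0.0280057   0.83371368]
shift [-0.0002 -0.0003  0.0309] rows>= 1 t 14.775
shift [0.003  0.1147 0.0284] rows>= 3 t 14.775
```

play_rows --series '[[[0, 0, 0.02], [0, 0, 0], 0], [[0, 0, 0.008], [0, 0, 0], 0], [[0, 0, 0.003], [0, 0, 0], 0], [[0, 0, 0.003], [0, 0, 0], 0], [[0, 0, 0.003], [0, 0, 0], 0], [[0, 0, 0], [0, 0, 0], 0], [[0, 0, 0], [0, 0, 0], 0]]'

```text
t: 15.65
position: [0.4968, 0.1753, 0.2752]
tool_rot: [179.9, -35.0, 103.0]
force: [-2.8, -11.6, 17.9]
gripper_width: -0.0003
grasp_force: 10.4
```

```bash
python3 -c "
from h import *
n=desk();go([.4752,.2699,.136])"
```

```text
tilt err deg [3.85971913e-01 5.96331492e-02 1.02635889e-17] j [ 13.8  43.1 -43.6 110.8 -12.8  31.    3.9] F.n 20.75999550637902 [ -2.75740491 -11.64502966  17.86711792]
shift [-0.0002  0.0001 -0.0033] rows>= 1 t 15.65
```

20.8 N on the stop, so the round key is fully down. On to the domed key.

play_rows --series '[[[0, 0, -0.01], [0, 0, 0], 0], [[0, 0, -0.04], [0, 0, 0], 0], [[0, 0, 0], [0, 0, 0], 0], [[0, 0.039, 0], [0, 0, 0], 0], [[0, 0.039, 0], [0, 0, 0], 0], [[0.001, 0.0375, 0], [0, 0, 0], 0], [[0, 0, 0], [0, 0, 0], 0], [[0, 0, 0], [0, 0, 0], 0]]'

```text
t: 16.65
position: [0.614, 0.1758, 0.3134]
tool_rot: [-179.8, -35.0, 103.0]
force: [0.2, 0.4, 1.0]
gripper_width: -0.0001
grasp_force: 0.0
```

```bash
python3 -c "
from h import *
n=desk();go([.5874,.2971,.136]);go([.587,.2969,.14])"
```

```text
tilt err deg [ 1.23051540e-01  6.33975813e-03 -3.41410231e-16] j [ 10.8  46.6 -39.8  89.9  -9.6  48.2   1.2] F.n 0.6037209011334974 [0.1551692  0.40850837 0.98997004]
shift [-0.0001  0.0021  0.0436] rows>= 1 t 16.65
shift [0.0021 0.0017 0.0402] rows>= 1 t 16.65
```

Moving in gradually, since the dome's height is less certain.

play_rows --series '[[[0, 0.0015, 0.02], [0, 0, 0], 0], [[0, 0, 0.012], [0, 0, 0], 0], [[0, 0, 0.004], [0, 0, 0], 0], [[0, 0, 0.003], [0, 0, 0], 0], [[0, 0, 0.003], [0, 0, 0], 0], [[0, 0, 0.002], [0, 0, 0], 0], [[0, 0, 0], [0, 0, 0], 0]]'

```text
t: 17.52
position: [0.611, 0.2001, 0.2787]
tool_rot: [180.0, -35.0, 103.0]
force: [-0.3, -1.4, 1.6]
gripper_width: 0.0001
grasp_force: 0.7
```

```bash
python3 -c "
from h import *
n=desk();go([.5874,.2971,.136])"
```

```text
tilt err deg [ 3.37419498e-01  2.50079465e-02 -3.73341716e-16] j [  8.3  49.2 -39.1  91.2  -9.2  43.4   0.8] F.n 2.0859578619167713 [-0.25094844 -1.39935156  1.6347903 ]
shift [-0.0001 -0.0012  0.0012] rows>= 1 t 17.525
```

play_rows --series '[[[0, 0, 0.002], [0, 0, 0], 0], [[0, 0, 0.002], [0, 0, 0], 0], [[0, 0, 0.002], [0, 0, 0], 0], [[0, 0, 0], [0, 0, 0], 0]]'

```text
t: 18.02
position: [0.6103, 0.203, 0.2745]
tool_rot: [180.0, -35.0, 103.0]
force: [-1.0, -4.7, 6.3]
gripper_width: 0.0002
grasp_force: 4.2
```

```bash
python3 -c "
from h import *
n=desk();go([.5874,.2971,.136])"
```

```text
tilt err deg [ 3.37627158e-01  4.03081809e-02 -2.62080019e-16] j [  7.9  49.5 -39.   91.3  -9.2  42.8   0.8] F.n 7.665894175904814 [-0.97820288 -4.70263527  6.31681761]
shift [-0.0001 -0.0012 -0.0039] rows>= 1 t 18.025
```

play_rows --series '[[[0, 0, 0.0015], [0, 0, 0], 0], [[0, 0, 0], [0, 0, 0], 0], [[0, 0, 0], [0, 0, 0], 0]]'

```text
t: 18.4
position: [0.6103, 0.2031, 0.2744]
tool_rot: [180.0, -35.0, 103.0]
force: [-2.0, -9.3, 13.3]
gripper_width: -0.0
grasp_force: 7.5
```

The domed key is on its stop: the force rises with no further travel. Retracting well clear, then a final check.

play_rows --series '[[[0, 0, -0.01], [0, 0, 0], 0], [[0, 0, -0.04], [0, 0, 0], 0], [[0, 0, -0.05], [0, 0, 0], 0], [[0, 0, -0.05], [0, 0, 0], 0], [[0, 0, -0.03], [0, 0, 0], 0], [[0, 0, 0], [0, 0, 0], 0], [[0, 0, 0], [0, 0, 0], 0]]'

```text
t: 19.27
position: [0.6324, 0.1046, 0.4185]
tool_rot: [-179.8, -35.0, 103.0]
force: [-0.4, -0.2, -0.5]
gripper_width: -0.0001
grasp_force: 0.0
```

Run:
```python
from plant import arm
import cv2
cv2.imwrite("pics/top9.png",arm.camera("side")["image"][:,:,::-1])
```

```text
(no output)
```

View pics/top9.png

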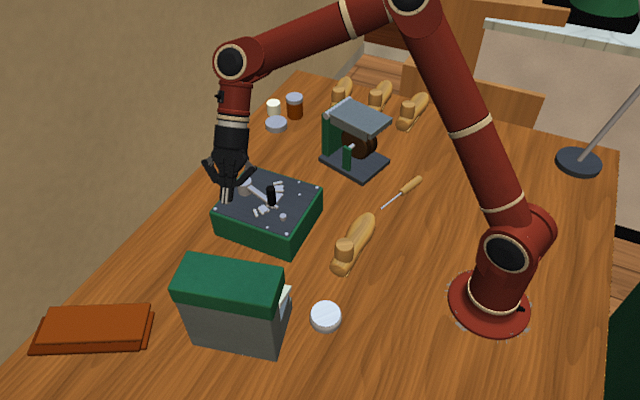

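Guard shut and bystanders unmoved. I'll check the lever at (271,196) against the predicted pixels.

Run:
```python
from h import *
for a in(.09,-.2,-.33,-.45,-.66):
    g=a+.0321;print(a,proj("side",np.array([.7052-.115*np.cos(g),.0078-.115*np.sin(g),.172])))
print(proj("side",np.array([.5579,.0559,.116])))
```

```text
0.09 [281.22299841 182.64306077]
-0.2 [274.79774651 190.37690887]
-0.33 [270.89146867 193.47761201]
-0.45 [266.79343042 196.05813801]
-0.66 [258.67605916 199.7806534 ]
[281.97828394 216.10115991]
```

```bash
python3 -c "
from plant import arm
print(arm.hand_in())"
```

```text
the job is handed in; nothing more can be done
None
```

The job is handed in at about 19 s, with no verdict returned: the guard is fully down, the lever rests in the stud's notch (-0.33), and the square, round and domed keys were each pressed to their stop and released in that order. The last, tin and screwdriver were not moved.

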